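Lock the rabbit shelf's bracket and put the key away

ROBOT

A 6-joint arm with a two-finger parallel gripper is mounted at the origin on the work surface. World frame = base frame: x ahead of the robot, y to its left, z up, the work surface at z = 0. Lengths are in m, angles in rad, forces in N, time in s.
With the tool pointing down it reaches from about 0.375 to 0.9 m from the base axis. Payload 3.1 kg.
Tool frame: the origin (TCP) lies between the finger pads; the fingertips stand 25 mm ahead of it and the grasp point (between the pads) lies 6 mm ahead of it (bot.tips_ahead is the distance from the TCP to the fingertips, in m); z points along the fingers, y is the line along which they close (so a half turn about z gives the same grasp; the last joint's range is limited). The gripper opens to 85 mm and grips with 20 to 120 N. Pads are 22 mm wide; open, the fingers measure 114 mm over their backs; the gripper's body (76 mm by 85 mm) begins 54 mm behind the grasp point. The pads swing forward as they close: fully open they stand 13 mm farther back than shut.
Start: joints at [1.062, 0.527, 1.433, -0, 1.181, -0.178], TCP at [0.203, 0.591, 0.256] pointing down, gripper open.
Joint ranges: [-3.08, 3.08], [-0.75, 2.2], [0.22, 2.44], [-1.43, 4.57], [0, 2.65], [-2.85, 2.85]. Speed limits (rad/s): [2.79, 2.79, 3.14, 3.14, 3.14, 3.14].

INTERFACE

Orientations are given as [roll, pitch, yaw] about the fixed x, y, z axes, in that order (R = Rz(yaw) Ry(pitch) Rx(roll)).
In Python, from plant import bot, snapshot, get_calibration gives the robot as it stands.
- The arm moves only by the tool apply_moves, never from a script. Its argument "motion" is a list that holds one entry, the list of rows, each a list of 6 numbers: the shift along the tool's x, y, z in cm, then the turn, a rotation vector about the tool's x, y, z in degrees. In form: [[[tx, ty, tz, wx, wy, wz], ...]]. A call has exactly 10 rows; each row shifts and turns the commanded pose from where the row before left it, along the tool's axes as they then stand; what a row does not reach is not made up. A row lasts 1/12 s, in which the tool goes at most 41.7 mm and 7.16 degrees, less where a joint would pass 70% of its speed; a pose out of reach is approached as far as the arm can. A call is refused whole if a number of a shift passes 4.17 or a number of a turn 7.16, either way. A call with a gripper value outside its range is refused whole. "claw" is the gripper command: -1 is shut, 1 is fully open, values between are in proportion, set as the call begins (left out, the last holds). The fingers move at their own pace and stop on an object; the grip force is fixed at half the most. Time passes only in rows, so rows that do not move let the fingers close, or fill a call up. It gives the time, the measured TCP pose, the force, the opening and the grip force at its end, in the units of the state.
- bot.state(): the state, without advancing time (a new reading comes with each control period).
- snapshot(name): name is "side" or "top"; returns the picture (480x640x3 uint8, red, green, blue); there is no depth.
- get_calibration(name): a dict with "K" (3x3 intrinsics, pixels), "view" (4x4, takes a point from world to camera coordinates). Camera axes: x right, y down, z forward; pixel columns grow to the right and rows downward; lengths in m; the calibration is good to about 2 mm. A picture is of the moment at which its call begins. get_calibration takes no time and is no camera call.
- bot.hand_in(): hands the job in; it is judged then, once.
The state is a dict: "time": time; "joint_positions": joint angles; "dq": joint speeds; "tau": joint torques, N m; "tcp_pos": TCP position; "tcp_rot": TCP orientation; "ft_force": force on the tool from outside, world axes, zero at the start; "ft_torque": the same for the moment, N m; "finger_gap": opening from 0.0 (shut) to 1.0 (fully open); "grasp_force": force on a finger pad.
Only numpy, scipy, OpenCV 4.12 (cv2) and the standard library are available. Lean on these libraries where they do the work, as an engineer would, in place of code of your own. Each camera call takes 0.05 s, during which the arm holds its last target. There are 200 camera calls.

TASK

Two brackets on the bench each have a T-handled hex key standing in their socket. Using its key, turn the lock of the bracket that carries the slatted pine shelf a quarter turn clockwise (seen from above), then lift that key out and leave it lying or standing in the upper tray of the two-tier tray stack, not in the single tray. Leave the bare bracket's key alone.

Things in the scene. Friction and masses are not known exactly. Their poses are not given: they have to be found in the camera images.
- shelf_key_handle (a point): Handle centre of the T-key upright in the shelf's bracket. Handle: dark steel bar 90 mm long (point's x), 14 wide (y), 16 high (z, up), centre 58 mm above the bench at the start; pinch across its width. Steel hex shank below, 20 mm across flats, ends 52 mm below this point; its last 18 mm sit in the socket with 0.5 mm play a side and 5 degrees either way in rotation. 140 g.
- shelf_lock (a joint): Turning hex socket under that key, in the fixed aluminium bracket (90 x 90 x 26 mm) with a slatted pine shelf that runs toward the robot, level with its top. 0 at the start, grows clockwise from above (rad), stops at 1.75. Light friction (0.12 N m), stays where left. A quarter turn, 1.57, is locked.
- top_tray (a point): Centre of the inner floor of the upper tray of the fixed two-tier stack of clear trays, 45 mm above the bench. Open above, inside 144 mm along the point's x and 184 along y, z up; rim 37 mm above this point, walls 3 mm. A single tray of the same size, only 40 mm high, stands elsewhere on the bench.
- bare_key_handle (a point): Centre of the T-handle of the other, identical key, standing in a bracket without a shelf. To be left alone.

How it is judged:
On the way:
1. the shelf's lock is turned at least 75 degrees clockwise, with its key still down in the socket (value of joint shelf_lock above 1.31 rad and height (world z) of shelf_key_handle below 0.072 m), for 0.2 s.
At the end, for the whole second after the job is handed in: The shelf's lock is still turned at least 75 degrees clockwise; the shelf's key rests in the upper tray of the stack, its handle's centre within the tray's outline and no more than 65 mm above its floor; the bare bracket's key is within 20 mm of where it was (value of joint shelf_lock above 1.31 rad and x of shelf_key_handle in the frame of top_tray between -0.075 and 0.075 m and y of shelf_key_handle in the frame of top_tray between -0.095 and 0.095 m and z of shelf_key_handle in the frame of top_tray between 0 and 0.065 m and distance of bare_key_handle from where it was at the start of the episode below 0.02 m); the robot touches nothing.
It fails at once if the bare bracket's key is moved more than 20 mm (distance of bare_key_handle from where it was at the start of the episode above 0.02 m).
It also fails if it takes over 40 s, if anything falls off the work surface, if the arm or the gripper's body presses on something with over 40 N, if the wrist force passes 120 N, or if a joint passes its speed limit or range.

## Working session

There is one attempt and no reset: what is moved stays moved. The work goes in short steps, Python scripts to look and compute and a tool call to move; the robot and the scene stay as the last step left them, time stands still between calls to the robot, and variables do not carry over. Pictures are saved under pics/ and viewed, at most 10 in all, crops included, and the job is handed in when it is done.

Besides the shell and the picture viewer there is one more tool, called as a command line: name --argument value ..., lists and objects as JSON in quotes. apply_moves: Moves the arm, as the interface text tells. Its arguments: {"type":"object","properties":{"motion":{"type":"array","items":{"type":"array","items":{"type":"array","items":{"type":"number"}}}},"claw":{"type":"number"}},"required":["motion"]}

```bash
mkdir -p pics; python3 - <<'E'
from plant import bot,snapshot,get_calibration
import cv2,numpy as np
for n in("top","side"):
    cv2.imwrite(f"pics/{n}0.png",snapshot(n)[:,:,::-1]); c=get_calibration(n); print(n,np.round(c["K"],1).tolist(),np.round(c["view"],3).tolist())
print(bot.state())
E
```

```text
top [[520.0, 0.0, 308.3], [0.0, 520.0, 238.2], [0.0, 0.0, 1.0]] [[0.016, -1.0, 0.018, -0.003], [-0.99, -0.018, -0.136, 0.559], [0.137, -0.015, -0.991, 0.811], [0.0, 0.0, 0.0, 1.0]]
side [[466.5, 0.0, 316.9], [0.0, 466.5, 241.1], [0.0, 0.0, 1.0]] [[0.991, -0.131, 0.016, -0.536], [-0.084, -0.718, -0.691, 0.109], [0.102, 0.684, -0.723, 0.696], [0.0, 0.0, 0.0, 1.0]]
{'time': 0.1, 'joint_positions': array([ 1.06148338e+00,  5.28349027e-01,  1.43375327e+00,  1.49990604e-05,
        1.18140374e+00, -1.78476759e-01]), 'dq': array([ 0.00094452, -0.00186189, -0.00165795,  0.00105378, -0.00011608,
        0.00112481]), 'tau': array([-5.15566771e-04, -4.43302703e+01, -1.78586000e+01, -2.44568573e-04,
        3.89349356e-03, -1.99039181e-05]), 'tcp_pos': array([0.20268688, 0.59060471, 0.25545293]), 'tcp_rot': array([-3.13971213e+00, -3.53329224e-04,  2.81075043e+00]), 'ft_force': array([0.11171022, 0.3724991 , 0.2892319 ]), 'ft_torque': array([0.06560507, 0.01109908, 0.01163429]), 'grasp_force': 0.0, 'finger_gap': 1.0074197371159104}
```

View pics/top0.png

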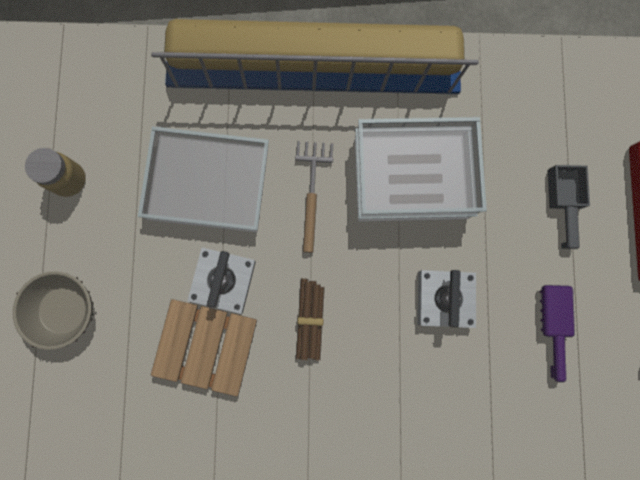

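View pics/side0.png

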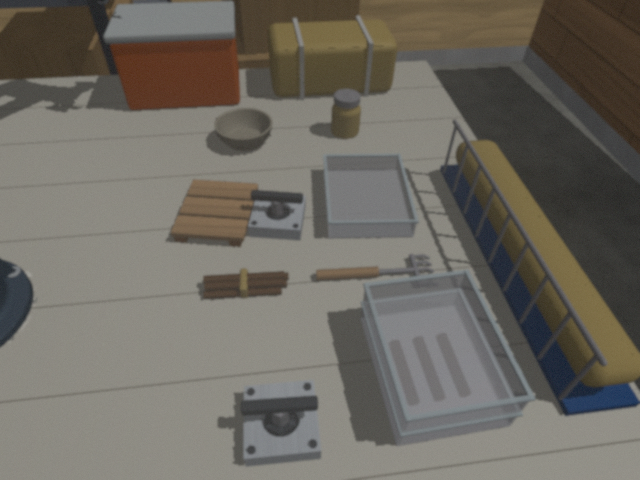

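The top view shows the shelf bracket and its key at about (218,280), and the bare bracket's key at (455,298). The taller two-tier stack is at (420,168) and the single tray at (205,178). The side view shows the same layout, with the shelf key's handle at (277,197).

```bash
cat > h.py <<'E'
import cv2,numpy as np
from plant import bot,snapshot,get_calibration
def ray(n,px,z):
    c=get_calibration(n);V=np.array(c["view"]);R,t=V[:3,:3],V[:3,3]
    o=-R.T@t; d=R.T@np.linalg.inv(c["K"])@np.array([px[0],px[1],1.]); return o+d*(z-o[2])/d[2]
def proj(n,p):
    c=get_calibration(n);V=np.array(c["view"]);q=np.array(c["K"])@(V[:3,:3]@p+V[:3,3]);return q[:2]/q[2]
E
python3 - <<'E'
from h import *
t=cv2.imread("pics/top0.png");s=cv2.imread("pics/side0.png")
for n,im,(x0,y0,x1,y1) in(("top",t,(180,240,265,320)),("side",s,(235,180,315,240))):
    g=im[y0:y1,x0:x1].max(2); m=(g<62).astype(np.uint8)
    m2=cv2.morphologyEx(m,cv2.MORPH_OPEN,np.ones((3,3)))
    cs=cv2.findContours(m2,0,2)[0]
    for c in cs:
        if cv2.contourArea(c)>60:
            r=cv2.minAreaRect(c);b=cv2.boxPoints(r)+[x0,y0];print(n,cv2.contourArea(c),r,np.round(b,1).tolist())
    cv2.imwrite(f"pics/c{n}.png",np.hstack([cv2.resize(a,None,fx=4,fy=4,interpolation=0) for a in(im[y0:y1,x0:x1],cv2.merge([m*255]*3))]))
a=cv2.imread("pics/ctop.png");b=cv2.imread("pics/cside.png");w=max(a.shape[1],b.shape[1])
cv2.imwrite("pics/c.png",np.vstack([cv2.copyMakeBorder(i,0,0,0,w-i.shape[1],0) for i in(a,b)]))
# tray rim outer corners z=.082
for p in((357,119),(480,119),(485,213),(357,218)): print(np.round(ray("top",p,.082),3))
E
```

```text
side 153.0 ((41.00791931152344, 18.333711624145508), (48.183502197265625, 5.041905879974365), 2.726310968399048) [[251.8, 199.7], [252.1, 194.7], [300.2, 197.0], [300.0, 202.0]]
[ 0.747 -0.067  0.082]
[ 0.752 -0.265  0.082]
[ 0.598 -0.269  0.082]
[ 0.586 -0.068  0.082]
```

View pics/c.png

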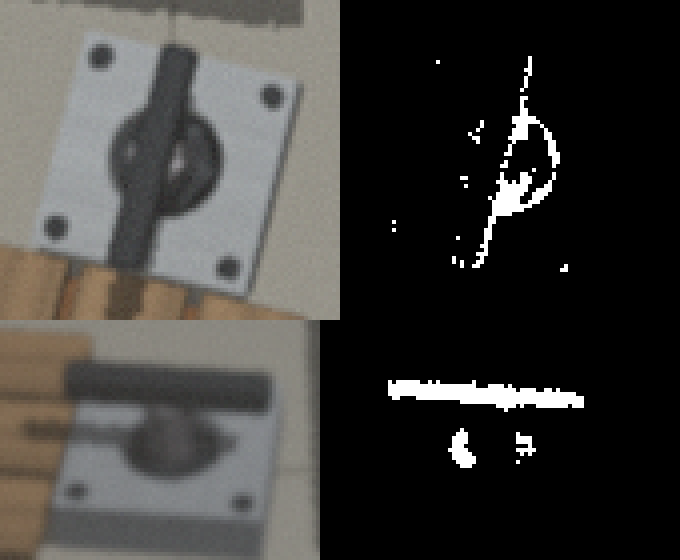

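The crops show the handle clearly. In the top view its ends are at about (224.5,251.5) and (212.5,306.5). The bracket's corners average to about (221.8,281.5).

```bash
python3 - <<'E'
from h import *
a=ray("top",(224.5,251.5),.066);b=ray("top",(212.5,306.5),.066)
print("handle",a,b,(a+b)/2,np.linalg.norm(a-b),np.degrees(np.arctan2(*(a-b)[1::-1])))
C=np.array([[88,35],[300,82],[245,297],[35,250]])/4+[180,240]
B=np.array([ray("top",c,.026) for c in C]);print("bracket",B.mean(0),[np.linalg.norm(B[i]-B[i-1]).round(4) for i in range(4)])
d=B[0]-B[3];e=B[1]-B[2];print(np.degrees(np.arctan2(d[1],d[0])),np.degrees(np.arctan2(e[1],e[0])))
m=(a+b)/2;m[2]=.058;print(proj("side",m),"side handle centre seen ~",235+168/4,180+(387-320)/4)
h=ray("side",(277,197),.062);print(h)
T=np.array([ray("top",p,.082) for p in((357,119),(480,119),(485,213),(357,218))]).mean(0);print(T)
q=[ray("top",p,.066) for p in((455,271),(455,326))];print("bare",q)
E
```

```text
handle [0.53192261 0.13864588 0.066     ] [0.44607534 0.15391228 0.066     ] [0.48899897 0.14627908 0.066     ] 0.08719413030457623 -10.08361080975252
bracket [0.48725144 0.14704947 0.026     ] [np.float64(0.0899), np.float64(0.0895), np.float64(0.09), np.float64(0.0874)]
-11.28423702561494 -12.606413924648345
[276.56768695 196.41031523] side handle centre seen ~ 277.0 196.75
[0.48947362 0.14001978 0.062     ]
[ 0.67094154 -0.1673077   0.082     ]
bare [array([ 0.50755135, -0.22426607,  0.066     ]), array([ 0.42211638, -0.22232701,  0.066     ])]
```

apply_moves --motion '[[[0,0,0,0,0,-4],[0,0,0,0,0,-4],[-2.03,-2.12,0,0,0,0],[-2.03,-2.12,0,0,0,0],[-2.03,-2.12,0,0,0,0],[-2.03,-2.12,0,0,0,0],[-2.03,-2.12,0,0,0,0],[-2.03,-2.12,0,0,0,0],[-2.03,-2.12,0,0,0,0],[-2.03,-2.12,0,0,0,0]]]' --claw 1

```text
time: 0.93
tcp_pos: [0.3305, 0.3923, 0.256]
tcp_rot: [-3.141, -0.0, 2.951]
ft_force: [0.7, -1.1, 0.3]
finger_gap: 1.001
grasp_force: 0.0
```

apply_moves --motion '[[[-2.03,-2.12,1.2,0,0,0],[-2.03,-2.12,1.2,0,0,0],[-2.03,-2.12,1.2,0,0,0],[-2.03,-2.12,1.2,0,0,0],[-2.03,-2.12,1.2,0,0,0],[-2.03,-2.12,1.2,0,0,0],[-2.03,-2.12,1.2,0,0,0],[-2.03,-2.12,1.2,0,0,0],[-2.03,-2.12,1.2,0,0,0],[-2.03,-2.12,1.2,0,0,0]]]'

```text
time: 1.77
tcp_pos: [0.4896, 0.1457, 0.1355]
tcp_rot: [-3.141, -0.001, 2.95]
ft_force: [-0.1, -0.1, 1.4]
finger_gap: 1.0
grasp_force: 0.0
```

apply_moves --motion '[[[0.1,0,0.9,0,0,0],[0,0,0.9,0,0,0],[0,0,0.9,0,0,0],[0,0,0.9,0,0,0],[0,0,0.9,0,0,0],[0,0,0.9,0,0,0],[0,0,0.9,0,0,0],[0,0,0.9,0,0,0],[0,0,0,0,0,0],[0,0,0,0,0,0]]]'

```text
time: 2.6
tcp_pos: [0.4878, 0.1474, 0.0637]
tcp_rot: [-3.141, -0.001, 2.951]
ft_force: [0.0, 0.8, 0.6]
finger_gap: 1.003
grasp_force: 0.0
```

```bash
python3 - <<'E'
from h import *
a=snapshot("top")[200:340,140:320,::-1];b=snapshot("side")[130:270,190:370,::-1]
cv2.imwrite("pics/g.png",np.hstack([cv2.resize(i,None,fx=2.2,fy=2.2,interpolation=2) for i in(a,b)]))
s=bot.state();print(s["tcp_pos"],s["ft_force"])
E
```

```text
[0.48841346 0.14728949 0.06445269] [ 0.16395086 -0.17850515 -1.20268482]
```

View pics/g.png

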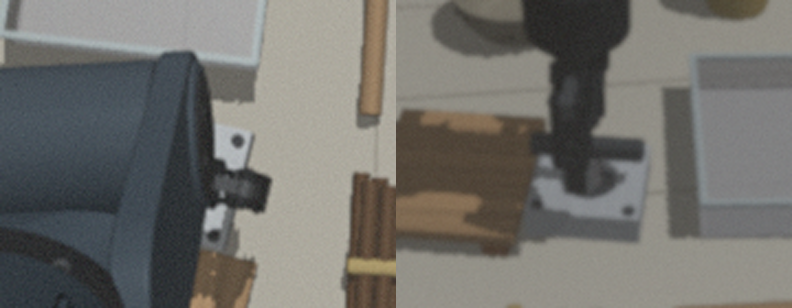

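The fingers straddle the handle close to its centre: in the side crop it spans columns 532–643 with the finger at about 578. Closing the gripper.

apply_moves --motion '[[[0,0,0,0,0,0],[0,0,0,0,0,0],[0,0,0,0,0,0],[0,0,0,0,0,0],[0,0,0,0,0,0],[0,0,0,0,0,0],[0,0,0,0,0,0],[0,0,0,0,0,0],[0,0,0,0,0,0],[0,0,0,0,0,0]]]' --claw -1

```text
time: 3.53
tcp_pos: [0.4884, 0.1473, 0.0648]
tcp_rot: [3.141, 0.001, 2.951]
ft_force: [-0.2, -0.3, 5.4]
finger_gap: 0.224
grasp_force: 58.6
```

apply_moves --motion '[[[0,0,0,0,0,2],[0,0,0,0,0,2],[0,0,0,0,0,2],[0,0,0,0,0,2],[0,0,0,0,0,2],[0,0,0,0,0,2],[0,0,0,0,0,2],[0,0,0,0,0,2],[0,0,0,0,0,2],[0,0,0,0,0,2]]]'

```text
time: 4.37
tcp_pos: [0.4886, 0.1477, 0.0648]
tcp_rot: [3.14, 0.001, 2.6]
ft_force: [-0.3, 2.3, 6.0]
finger_gap: 0.226
grasp_force: 58.7
```

Forces stay low, so I'll continue the turn.

apply_moves --motion '[[[0,0,0,0,0,3],[0,0,0,0,0,3],[0,0,0,0,0,3],[0,0,0,0,0,3],[0,0,0,0,0,3],[0,0,0,0,0,3],[0,0,0,0,0,3],[0,0,0,0,0,3],[0,0,0,0,0,3],[0,0,0,0,0,3]]]'

```text
time: 5.2
tcp_pos: [0.4891, 0.148, 0.0648]
tcp_rot: [3.139, 0.0, 2.075]
ft_force: [-0.0, 3.3, 5.1]
finger_gap: 0.226
grasp_force: 58.6
```

```bash
python3 -c "
from plant import bot
s=bot.state();print(s['tcp_rot'],s['ft_force'],s['ft_torque'])"
```

```text
[3.13886682e+00 2.98342693e-04 2.07524859e+00] [-0.03481347  3.27772318  5.13984425] [ 0.65609802 -0.07789855  0.19619476]
```

apply_moves --motion '[[[0,0,0,0,0,3],[0,0,0,0,0,3],[0,0,0,0,0,3],[0,0,0,0,0,3],[0,0,0,0,0,3],[0,0,0,0,0,3],[0,0,0,0,0,3],[0,0,0,0,0,3],[0,0,0,0,0,3],[0,0,0,0,0,3]]]'

```text
time: 6.03
tcp_pos: [0.4897, 0.1481, 0.0649]
tcp_rot: [3.138, -0.001, 1.552]
ft_force: [1.4, 4.7, 3.6]
finger_gap: 0.23
grasp_force: 58.5
```

apply_moves --motion '[[[0,0,0,0,0,3],[0,0,0,0,0,3],[0,0,0,0,0,3],[0,0,0,0,0,3],[0,0,0,0,0,1],[0,0,0,0,0,0],[0,0,0,0,0,0],[0,0,0,0,0,0],[0,0,0,0,0,0],[0,0,0,0,0,0]]]'

```text
time: 6.87
tcp_pos: [0.4899, 0.1479, 0.0649]
tcp_rot: [3.138, -0.002, 1.328]
ft_force: [1.8, 4.7, 4.2]
finger_gap: 0.228
grasp_force: 58.6
```

```bash
python3 - <<'E'
from h import *
a=snapshot("top")[200:340,140:320,::-1];b=snapshot("side")[130:270,190:370,::-1]
cv2.imwrite("pics/t.png",np.hstack([cv2.resize(i,None,fx=2.2,fy=2.2,interpolation=2) for i in(a,b)]))
s=bot.state();print(s["tcp_pos"],s["tcp_rot"],s["ft_force"],s["ft_torque"],s["joint_positions"])
E
```

```text
[0.48994912 0.14793546 0.06487363] [ 3.13775468e+00 -2.14396406e-03  1.32793451e+00] [1.6260301  5.15855982 4.17569979] [ 0.89477888 -0.35814948  0.08919169] [7.41582074e-02 6.94775846e-01 1.85982593e+00 1.52778338e-03
 5.82676345e-01 3.15750265e-01]
```

View pics/t.png

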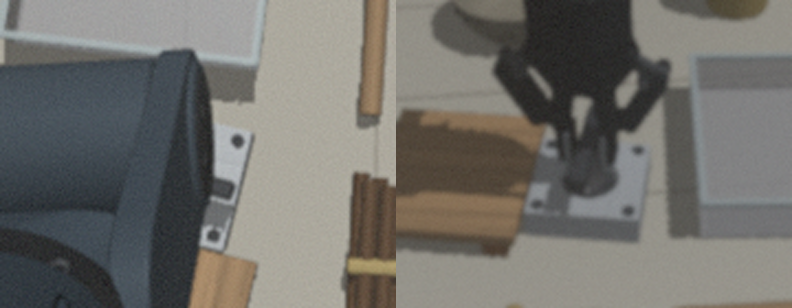

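The handle now lies across the bracket, about 90° from where it started, and it is still seated. Lifting straight up.

apply_moves --motion '[[[0,0,-0.3,0,0,0],[0,0,-0.3,0,0,0],[0,0,-0.3,0,0,0],[0,0,-0.4,0,0,0],[0,0,-0.4,0,0,0],[0,0,-0.4,0,0,0],[0,0,-0.5,0,0,0],[0,0,-0.5,0,0,0],[0,0,-0.5,0,0,0],[0,0,-0.5,0,0,0]]]'

```text
time: 7.8
tcp_pos: [0.4873, 0.1471, 0.1059]
tcp_rot: [-3.14, 0.001, 1.327]
ft_force: [-0.1, -0.0, -1.3]
finger_gap: 0.226
grasp_force: 60.0
```

apply_moves --motion '[[[0,0,-1.2,0,0,0],[0,0,-1.2,0,0,0],[0,0,-1.2,0,0,0],[0,0,-1.2,0,0,0],[0,0,-1.2,0,0,0],[0,0,-1.2,0,0,0],[0,0,-1.2,0,0,0],[0,0,-1.2,0,0,0],[0,0,0,0,0,0],[0,0,0,0,0,0]]]'

```text
time: 8.63
tcp_pos: [0.4881, 0.1472, 0.202]
tcp_rot: [3.14, -0.0, 1.327]
ft_force: [-0.4, 0.2, -1.8]
finger_gap: 0.223
grasp_force: 60.0
```

```bash
python3 - <<'E'
from h import *
a=snapshot("top")[150:400,80:380,::-1];b=snapshot("side")[50:300,150:450,::-1]
cv2.imwrite("pics/l.png",np.hstack([cv2.resize(i,None,fx=1.33,fy=1.33) for i in(a,b)]))
s=bot.state();p=s["tcp_pos"];y=s["tcp_rot"][2];print(p,s["tcp_rot"],s["ft_force"])
d=np.array([.671,-.167])-p[:2];print("tool x,y:",d@[np.cos(y),np.sin(y)],d@[np.sin(y),-np.cos(y)])
E
```

```text
[0.48743264 0.1471635  0.2008317 ] [-3.14012774e+00  5.01289346e-04  1.32728516e+00] [-0.36237658 -0.43486214 -2.20518151]
tool x,y: -0.26063461512984076 0.2539001316679521
```

View pics/l.png

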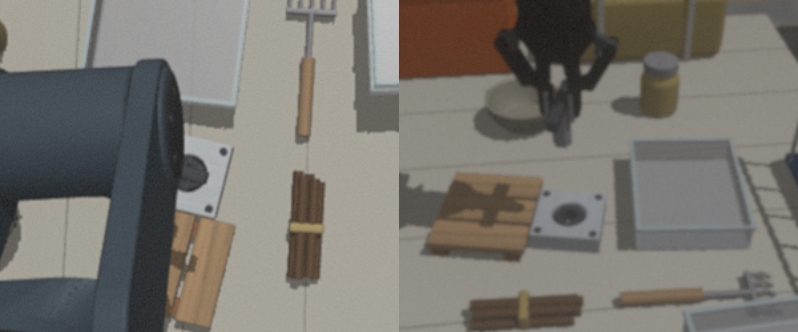

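The key came out cleanly and the socket is empty. Carrying it over to the tray stack.

apply_moves --motion '[[[-1.86,1.81,0,0,0,0],[-1.86,1.81,0,0,0,0],[-1.86,1.81,0,0,0,0],[-1.86,1.81,0,0,0,0],[-1.86,1.81,0,0,0,0],[-1.86,1.81,0,0,0,0],[-1.86,1.81,0,0,0,0],[-1.86,1.81,0,0,0,0],[-1.86,1.81,0,0,0,0],[-1.86,1.81,0,0,0,0]]]'

```text
time: 9.57
tcp_pos: [0.6186, -0.0779, 0.1997]
tcp_rot: [-3.138, -0.0, 1.327]
ft_force: [1.3, -0.1, -0.9]
finger_gap: 0.225
grasp_force: 60.0
```

apply_moves --motion '[[[-1.86,1.81,0,0,0,0],[-1.86,1.81,0,0,0,0],[-1.86,1.81,0,0,0,0],[-1.86,1.81,0,0,0,0],[0,0,0,0,0,0],[0,0,0.6,0,0,0],[0,0,0.6,0,0,0],[0,0,0.6,0,0,0],[0,0,0.6,0,0,0],[0,0,0.6,0,0,0]]]'

```text
time: 10.4
tcp_pos: [0.6706, -0.1653, 0.1702]
tcp_rot: [-3.14, -0.0, 1.328]
ft_force: [-0.1, -0.8, -1.4]
finger_gap: 0.226
grasp_force: 60.0
```

```bash
python3 - <<'E'
from h import *
a=snapshot("top")[40:340,200:500,::-1];b=snapshot("side")[180:480,300:600,::-1]
cv2.imwrite("pics/p.png",np.hstack([cv2.resize(i,None,fx=1.33,fy=1.33) for i in(a,b)]))
s=bot.state();print(s["tcp_pos"],s["tcp_rot"],s["ft_force"])
E
```

```text
[ 0.67022577 -0.16544657  0.16956376] [-3.13807425e+00 -5.99621906e-04  1.32808767e+00] [-0.15343402  0.59541907 -2.35983759]
```

View pics/p.png

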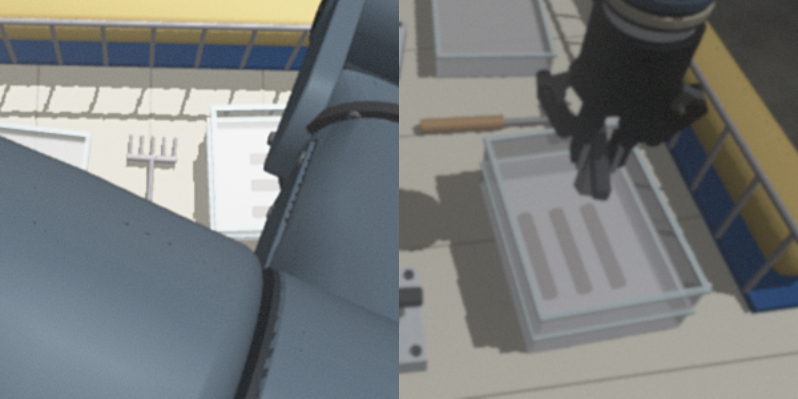

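The key hangs over the upper tray at about (595,180) in the side crop, clear of the walls. Lowering it now.

apply_moves --motion '[[[0,0,0.6,0,0,0],[0,0,0.6,0,0,0],[0,0,0.6,0,0,0],[0,0,0.6,0,0,0],[0,0,0.6,0,0,0],[0,0,0.6,0,0,0],[0,0,0.6,0,0,0],[0,0,0.6,0,0,0],[0,0,0.6,0,0,0],[0,0,0.6,0,0,0]]]'

```text
time: 11.33
tcp_pos: [0.6714, -0.1666, 0.1107]
tcp_rot: [-3.142, -0.0, 1.327]
ft_force: [-0.6, 0.4, -1.0]
finger_gap: 0.228
grasp_force: 60.0
```

apply_moves --motion '[[[0,0,0.1,0,0,0],[0,0,0.1,0,0,0],[0,0,0.1,0,0,0],[0,0,0.1,0,0,0],[0,0,0,0,0,0],[0,0,0,0,0,0],[0,0,0,0,0,0],[0,0,0,0,0,0],[0,0,0,0,0,0],[0,0,0,0,0,0]]]'

```text
time: 12.17
tcp_pos: [0.6714, -0.1666, 0.1074]
tcp_rot: [3.141, 0.0, 1.327]
ft_force: [-0.7, 0.5, -0.9]
finger_gap: 0.229
grasp_force: 60.0
```

apply_moves --motion '[[[0,0,0.1,0,0,0],[0,0,0.1,0,0,0],[0,0,0.1,0,0,0],[0,0,0.05,0,0,0],[0,0,0,0,0,0],[0,0,0,0,0,0],[0,0,0,0,0,0],[0,0,0,0,0,0],[0,0,0,0,0,0],[0,0,0,0,0,0]]]'

```text
time: 13.0
tcp_pos: [0.6713, -0.1666, 0.104]
tcp_rot: [-3.142, 0.0, 1.327]
ft_force: [-0.1, 0.1, 0.8]
finger_gap: 0.228
grasp_force: 60.3
```

apply_moves --motion '[[[0,0,0,0,0,0],[0,0,0,0,0,0],[0,0,0,0,0,0],[0,0,0,0,0,0],[0,0,0,0,0,0],[0,0,0,0,0,0],[0,0,0,0,0,0],[0,0,0,0,0,0],[0,0,0,0,0,0],[0,0,0,0,0,0]]]' --claw 0.1

```text
time: 13.83
tcp_pos: [0.6713, -0.1666, 0.1038]
tcp_rot: [3.142, 0.0, 1.327]
ft_force: [0.5, -0.1, -0.9]
finger_gap: 0.549
grasp_force: 0.0
```

apply_moves --motion '[[[0,0,-0.5,0,0,0],[0,0,-1,0,0,0],[0,0,-1.5,0,0,0],[0,0,-1.5,0,0,0],[0,0,-1.5,0,0,0],[0,0,-1.5,0,0,0],[0,0,-1.5,0,0,0],[0,0,-1.5,0,0,0],[0,0,-1.5,0,0,0],[0,0,0,0,0,0]]]'

```text
time: 14.67
tcp_pos: [0.6734, -0.1674, 0.2288]
tcp_rot: [3.133, 0.001, 1.327]
ft_force: [1.4, 0.9, 0.0]
finger_gap: 0.55
grasp_force: 0.0
```

```bash
python3 - <<'E'
from h import *
cv2.imwrite("pics/e.png",snapshot("side")[:,:,::-1])
s=bot.state();print(s["tcp_pos"],s["ft_force"],s["time"])
E
```

```text
[ 0.67264694 -0.16710712  0.2268615 ] [0.19643817 0.69248337 0.09967854] 14.7167
```

View pics/e.png

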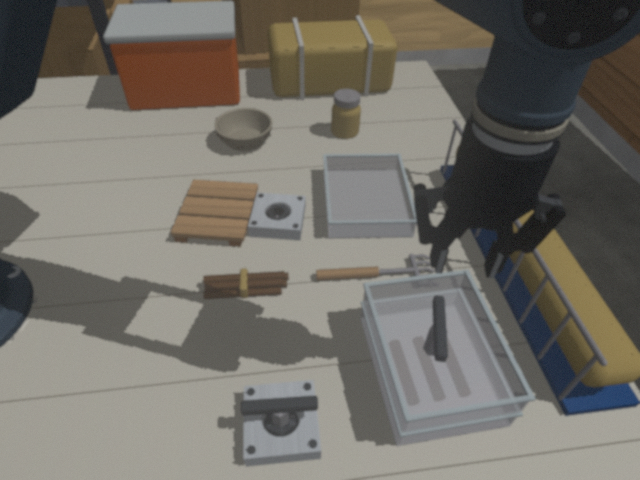

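The key stands free in the upper tray at about (440,328), with the gripper clear of it. The bare key at (280,405) hasn't moved. Handing in.

```bash
python3 -c "
from plant import bot
print(bot.hand_in())"
```

```text
the job is handed in; nothing more can be done
None
```

I turned the shelf bracket's lock about 93° clockwise at the hand (at least about 85° at the lock after play), left its key standing in the upper tray of the stack, did not touch the bare bracket's key, and handed the job in at about 15 s; no verdict was shown.

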